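# Get the bedside console ready for the night

## Robot

A 7-joint arm with a two-finger parallel gripper is mounted at the origin on the work surface. World frame = base frame: x ahead of the robot, y to its left, z up, the work surface at z = 0. Lengths are in m, angles in rad, forces in N, time in s.
With the tool pointing down it reaches from about 0.4 to 0.875 m from the base axis. Payload 19.3 kg.
Tool frame: the origin (TCP) lies between the finger pads; the fingertips stand 17 mm ahead of it and the grasp point (between the pads) lies 2 mm behind it; z points along the fingers, y is the line along which they close (so a half turn about z gives the same grasp; the last joint's range is limited). The gripper opens to 85 mm and grips with 20 to 120 N. Pads are 22 mm wide; open, the fingers measure 114 mm over their backs; the gripper's body (76 mm by 85 mm) begins 54 mm behind the grasp point. The pads swing forward as they close: fully open they stand 13 mm farther back than shut.
Start: joints at [1.116, 0.521, -0.036, 1.599, 0.021, 1.021, -0.113], TCP at [0.235, -0.579, 0.248] pointing down, gripper open.
Joint ranges: [-2.91, 2.91], [-0.3, 2.13], [-1.5, 1.42], [0.17, 2.43], [-1.26, 4.41], [0.16, 1.93], [-2.52, 2.52]. Speed limits (rad/s): [1.89, 1.89, 2.39, 2.39, 3.01, 3.01, 3.01].

## Interface

Orientations are given as [roll, pitch, yaw] about the fixed x, y, z axes, in that order (R = Rz(yaw) Ry(pitch) Rx(roll)).
In Python, from workcell import bot gives the robot as it stands.
- The arm moves only by the shell command python3 -m inch 'ROWS' [FORCE]. ROWS is JSON, a list of rows, each a list of 7 numbers: the shift along the tool's x, y, z in units of 200 mm (1.0 is 200 mm), then the turn, a rotation vector about the tool's x, y, z in units of 90 degrees (1.0 is 90 degrees), then the opening, from 0 (shut) to 1 (fully open). In form: [[x, y, z, rx, ry, rz, grip], ...]. A call has 1 to 20 rows; each row is the pose to reach, as a shift and turn from the pose commanded when the call began, along the tool's axes at that moment; what a row does not reach only later rows make up. A row lasts 1/8 s, in which the tool goes at most 62.5 mm and 10.7 degrees, less where a joint would pass 70% of its speed; a pose out of reach is approached as far as the arm can. A call with a number of a shift or a turn outside -1 to 1 is refused whole. A call with a gripper value outside its range is refused whole. The fingers move at their own pace and stop on an object; FORCE is the grip in N (left out, the last holds). Time passes only in rows, so rows that repeat a pose let the fingers close. It gives the time, the measured TCP pose, the force, the opening and the grip force at its end, in the units of the state.
- bot.observe(): the state, without advancing time (a new reading comes with each control period).
- bot.grab_frame(name): name is "side" or "top" or "wrist"; returns a dict with "img" (400x640x3 uint8, red, green, blue), "z_map" (400x640 float32, m along the optical axis (not along the pixel's ray), 0 where there is no reading), "vfov" (degrees; the focal length in pixels is half the picture's height over the tangent of half this angle, whatever the lens; pixels are square), "cx", "cy" (the principal point, pixels), "distortion" ([k1, k2, p1, p2, k3] as OpenCV has them; the pictures are not rectified), "rvec" (rotation vector, rad) and "tvec" (3), from world to camera coordinates, as OpenCV has them. Camera axes: x right, y down, z forward; pixel columns grow to the right and rows downward; lengths in m; the calibration is good to about 2 mm. A picture is of the moment at which its call begins.
- bot.job_done(): hands the job in; it is judged then, once.
The state is a dict: "clock": time; "qpos": joint angles; "qd": joint speeds; "joint_efforts": joint torques, N m; "position": TCP position; "tool_rot": TCP orientation; "force": force on the tool from outside, world axes, zero at the start; "moment": the same for the moment, N m; "grip_width": finger opening in m; "finger_force": force on a finger pad.
Only numpy, scipy, OpenCV 4.12 (cv2) and the standard library are available. Lean on these libraries where they do the work, as an engineer would, in place of code of your own. Each camera call takes 0.05 s, during which the arm holds its last target. There are 200 camera calls.

## Task

Get the bedside console ready for the night: clip every reading light that is there onto the front upright edge of the bookend of its own colour, well clear of the table and roughly level, so that its spring alone holds it, and lay the TV remote flat in the violet tray and the glasses case flat in the white tray. Only when all of that is done, turn the lamp dimmer so that its white pointer stands on the orange night mark. Leave the other things on the console where they are.

Things in the scene. Friction and masses are not known exactly. Their poses are not given: they have to be found in the camera images.
- red_light: Clip-on light, red lamp head and tails, 100 g, on its side, hinge upright; may be absent. Origin: hinge axis, underside; x towards the jaws, z up. Levers z 0-36 mm; tails back to x -45; white jaws to +54, 14 mm pads centred at +45, throat free from +22. Across tails at x -32: 53 mm shut, 34 squeezed (parallel). Head block x -13..21, y +-17, z 38..58, fixed to the +y lever.
- red_lever (a joint): Opening of the red light's clip, sprung shut: 0 shut, about 0.28 on a 12 mm board, 0.6 rad squeezed home (hard stop, pads 26 mm apart). Squeezing home at x -32 mm takes about 10 N; a 20 N grip does it. The body is one lever: it turns half the opening from the clip's middle line, which stays midway between the fingers.
- red_bookend: Fixed bookend: upright dark wood board, 110 mm deep (x), 12 mm thick (y), 168 mm tall, red cap on top, red foot plate 106 x 85 x 6 mm. Origin: centre of the underside; x along the depth, away from the robot; the front upright edge is at x = -55 mm. A light fits with its underside about 50 to 120 mm above the table.
- green_light: Clip-on light, green lamp head and tails, 100 g, on its side, hinge upright; may be absent. Origin: hinge axis, underside; x towards the jaws, z up. Levers z 0-36 mm; tails back to x -45; white jaws to +54, 14 mm pads centred at +45, throat free from +22. Across tails at x -32: 53 mm shut, 34 squeezed (parallel). Head block x -13..21, y +-17, z 38..58, fixed to the +y lever.
- green_lever (a joint): Opening of the green light's clip, sprung shut: 0 shut, about 0.28 on a 12 mm board, 0.6 rad squeezed home (hard stop, pads 26 mm apart). Squeezing home at x -32 mm takes about 10 N; a 20 N grip does it. The body is one lever: it turns half the opening from the clip's middle line, which stays midway between the fingers.
- green_bookend: Fixed bookend: upright dark wood board, 110 mm deep (x), 12 mm thick (y), 168 mm tall, green cap on top, green foot plate 106 x 85 x 6 mm. Origin: centre of the underside; x along the depth, away from the robot; the front upright edge is at x = -55 mm. A light fits with its underside about 50 to 120 mm above the table.
- blue_light: Clip-on light, blue lamp head and tails, 100 g, on its side, hinge upright; may be absent. Origin: hinge axis, underside; x towards the jaws, z up. Levers z 0-36 mm; tails back to x -45; white jaws to +54, 14 mm pads centred at +45, throat free from +22. Across tails at x -32: 53 mm shut, 34 squeezed (parallel). Head block x -13..21, y +-17, z 38..58, fixed to the +y lever.
- blue_lever (a joint): Opening of the blue light's clip, sprung shut: 0 shut, about 0.28 on a 12 mm board, 0.6 rad squeezed home (hard stop, pads 26 mm apart). Squeezing home at x -32 mm takes about 10 N; a 20 N grip does it. The body is one lever: it turns half the opening from the clip's middle line, which stays midway between the fingers.
- blue_bookend: Fixed bookend: upright dark wood board, 110 mm deep (x), 12 mm thick (y), 168 mm tall, blue cap on top, blue foot plate 106 x 85 x 6 mm. Origin: centre of the underside; x along the depth, away from the robot; the front upright edge is at x = -55 mm. A light fits with its underside about 50 to 120 mm above the table.
- remote: Black TV remote control with a violet band, 165 x 46 x 24 mm (x, y, z), 140 g. Origin: centre of the underside; x along its length.
- case: White glasses case, closed for good, 160 x 56 x 36 mm (x, y, z), 160 g. Origin: centre of the underside; x along its length.
- violet_tray: Violet cradle tray, fixed: the remote's place. Inside 185 x 68 mm (x, y), outside 195 x 78 mm, floor 5 mm thick; walls 18 mm high only at the two ends and the corners, so both long sides are open over the middle 95 mm for the fingers. Origin: centre of the underside; x along its length.
- white_tray: White cradle tray, fixed, of the same make and size as the violet one: the glasses case's place. Origin: centre of the underside; x along its length.
- dimmer: Fixed cordless lamp dimmer: a white disc, 84 mm across and 22 mm high, with black ticks and one broad orange mark (night setting) on its rim. Origin: centre of the underside; at joint 0 the pointer points along x.
- dial (a joint): Turn of the dimmer's knob in rad, growing clockwise seen from above, from 0 to 3.2; the white pointer stands on the orange mark at 1.6. Light friction (0.03 N m); it stays where it is left.
- dial_grip (a point): On the knob's axis, 45 mm above the table, the height to grip. The knob's black bar is 52 mm long, 14 mm wide, 30 mm high (z 28 to 58 mm), with a white pointer line on one half of its top. Axes are the dimmer's: at joint value q the pointer lies along the dimmer's x axis turned clockwise (seen from above) by q.
- night_mark (a point): The orange mark on the dimmer's rim, 36 mm from the axis.
- candle: Bystander: amber jar candle, 54 mm across, 50 mm high. Origin: centre of the underside.
- decanter: Bystander: amber glass decanter, 84 mm across, 160 mm high. Origin: centre of the underside.
- clock: Bystander: black alarm clock, 45 x 100 x 65 mm. Origin: centre of the underside.
- mug: Bystander: blue mug, 76 mm across, 90 mm high. Origin: centre of the underside.
- paperback: Bystander: green paperback, 180 x 110 x 22 mm, lying. Origin: centre of the underside.
- phone: Bystander: black phone, 150 x 72 x 9 mm, lying. Origin: centre of the underside.
Things that resemble listed ones, but are neither listed nor needed, are in the scene too. Of the things shaped like the violet_tray, the violet one is meant.

How it is judged:
On the way, in this order (a step that is already met when the one before it is completed fails the run):
1. every light present is clipped on its own bookend's front edge, and the remote and the glasses case lie in their trays (value of joint red_lever between 0.15 and 0.5 rad and contact force between red_light and red_bookend above 1 N and x of red_light in the frame of red_bookend between -0.099 and -0.066 m and y of red_light in the frame of red_bookend between -0.015 and 0.015 m and angle between the x axis of red_light and the x axis of red_bookend, either way round below 0.5 rad and height (world z) of each of red_light, green_light, blue_light above 0.03 m and angle between each of red_light, green_light, blue_light's own z axis and vertical below 0.3 rad and value of joint green_lever between 0.15 and 0.5 rad and contact force between green_light and green_bookend above 1 N and x of green_light in the frame of green_bookend between -0.099 and -0.066 m and y of green_light in the frame of green_bookend between -0.015 and 0.015 m and angle between the x axis of green_light and the x axis of green_bookend, either way round below 0.5 rad and value of joint blue_lever between 0.15 and 0.5 rad and contact force between blue_light and blue_bookend above 1 N and x of blue_light in the frame of blue_bookend between -0.099 and -0.066 m and y of blue_light in the frame of blue_bookend between -0.015 and 0.015 m and angle between the x axis of blue_light and the x axis of blue_bookend, either way round below 0.5 rad and x of remote in the frame of violet_tray between -0.02 and 0.02 m and y of remote in the frame of violet_tray between -0.017 and 0.017 m and z of remote in the frame of violet_tray below 0.01 m and angle between each of remote, case's own z axis and vertical below 0.1 rad and x of case in the frame of white_tray between -0.02 and 0.02 m and y of case in the frame of white_tray between -0.017 and 0.017 m and z of case in the frame of white_tray below 0.01 m), for 0.2 s.
2. then the dimmer's pointer is on the orange mark (value of joint dial between 1.46 and 1.74 rad), for 0.2 s.
At the end, for the whole second after the job is handed in: Each light present grips its own bookend's front edge (opened 0.15-0.5 rad, pads 1-34 mm in, underside over 30 mm up, tilt under 0.3 rad). Remote flat in violet tray, case flat in white (within 20 mm along, 17 mm across). Dial within 0.14 rad of the mark. All at rest (all of step 1 and all of step 2 and linear speed of each of red_light, green_light, blue_light, remote, case below 0.02 m/s); the robot touches nothing.
It fails at once if a bystander is moved more than 30 mm (distance of any of candle, decanter, clock, mug, paperback, phone from where it was at the start of the episode above 0.03 m).
It fails at once if a bystander is knocked over (angle between any of candle, decanter, clock, mug, paperback, phone's own z axis and vertical above 0.5 rad).
Of red_light, green_light, blue_light only 2 to 3 are there at a start; the rules pass over those that are not, and their reading is None.
At some moment in a run one of remote, case may be knocked a few centimetres aside while the robot is not near it.
Once in a run the grip may slacken for a moment while it holds something.
It also fails if it takes over 210 s, if anything falls off the work surface, if the arm or the gripper's body presses on something with over 40 N, if the wrist force passes 120 N, or if a joint passes its speed limit or range.

## Working session

There is one attempt and no reset: what is moved stays moved. The work goes in short steps, Python scripts to look and compute and a shell command to move; the robot and the scene stay as the last step left them, time stands still between calls to the robot, and variables do not carry over. Pictures are saved under pics/ and viewed, at most 14 in all, crops included, and the job is handed in when it is done.

```bash
mkdir -p pics; ls
cat > h.py <<'E'
import numpy as np,cv2,pickle
from workcell import bot
def grab(n,save=None):
    f=bot.grab_frame(n)
    if save: cv2.imwrite('pics/'+save+'.png',f['img'][:,:,::-1]); pickle.dump(f,open('pics/'+save+'.pkl','wb'))
    return f
def load(s): return pickle.load(open('pics/'+s+'.pkl','rb'))
def K(f):
    F=f['img'].shape[0]/2/np.tan(np.radians(f['vfov'])/2)
    return np.array([[F,0,f['cx']],[0,F,f['cy']],[0,0,1]])
def rays(f,uv):
    uv=np.asarray(uv,float).reshape(-1,1,2)
    n=cv2.undistortPoints(uv,K(f),np.array(f['distortion'],float)).reshape(-1,2)
    R=cv2.Rodrigues(np.array(f['rvec'],float))[0]
    d=np.c_[n,np.ones(len(n))]
    return -R.T@np.array(f['tvec'],float),d@R,d,R
def onplane(f,uv,z):
    c,D,_,_=rays(f,uv); return c+D*((z-c[2])/D[:,2])[:,None]
def bydepth(f,uv):
    uv=np.asarray(uv).reshape(-1,2); c,D,_,_=rays(f,uv)
    z=f['z_map'][uv[:,1].astype(int),uv[:,0].astype(int)]
    return c+D*z[:,None]
def cloud(f):
    v,u=np.mgrid[0:400,0:640]; uv=np.c_[u.ravel(),v.ravel()]
    P=bydepth(f,uv).reshape(400,640,3); P[f['z_map']==0]=np.nan; return P
E
python3 - <<'E'
from h import *
for n in('side','top','wrist'):
    f=grab(n,n+'0'); c,D,_,R=rays(f,[[320,200]]); print(n,c,D,f['vfov'],f['distortion'],(f['z_map']==0).mean())
print(bot.observe())
E
```

```text
pics
side [0.27432803 1.10779773 0.75335732] [[ 0.15765713 -0.84306986 -0.51420144]] 51.870643808611966 [-0.03647418  0.          0.          0.          0.        ] 0.004078125
top [0.25669331 0.0117928  1.31042257] [[ 0.1679595  -0.0211537  -0.98562887]] 54.414436806615065 [-0.07764498  0.          0.          0.          0.        ] 0.00408984375
wrist [ 0.29735226 -0.554833    0.37267807] [[-0.23991052 -0.09767978 -0.96588444]] 66.82279502415219 [-0.05198826  0.          0.          0.          0.        ] 0.00381640625
{'clock': 0.15, 'qpos': array([ 1.11578958,  0.52185182, -0.03633671,  1.59985562,  0.02120908,
        1.02109227, -0.112813  ]), 'qd': array([ 8.74820695e-04, -3.87750249e-04,  7.05627729e-04, -1.41731428e-03,
        6.76066647e-04, -9.27453840e-04,  2.52448731e-05]), 'joint_efforts': array([ 5.57492767e-04, -9.27384567e+01,  1.98028833e+00, -3.70053756e+01,
        1.79840910e-02,  6.42781742e-03, -3.71429530e-05]), 'position': array([ 0.23450459, -0.57909362,  0.24788126]), 'tool_rot': array([-3.14077282e+00,  5.73649786e-05,  3.84793867e-01]), 'force': array([ 0.19810084, -0.58720059, -0.05972528]), 'moment': array([0.00676739, 0.05559628, 0.01190687]), 'finger_force': 0.0, 'grip_width': 0.08528781132686744}
```

View pics/top0.png

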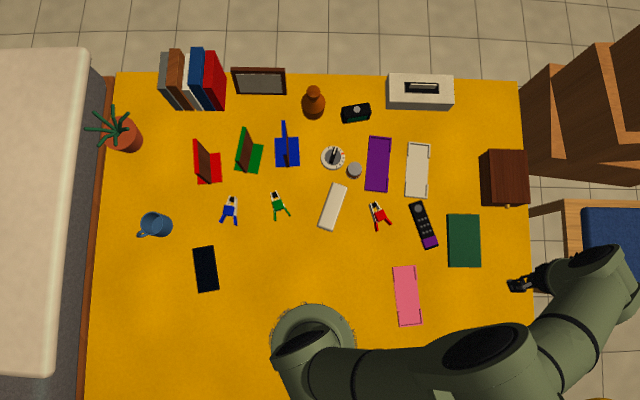

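View pics/side0.png

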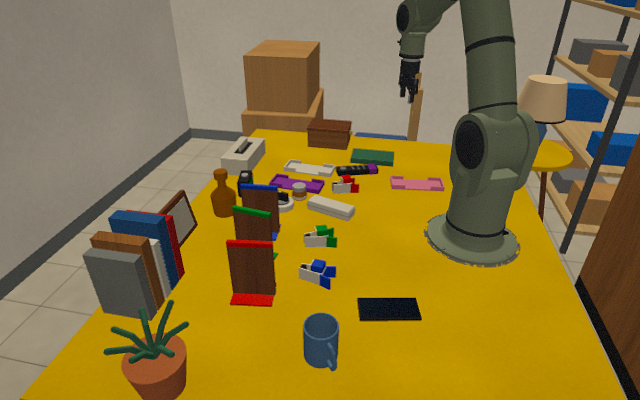

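Top view: the lights are blue (230,210), green (280,205) and red (378,213), all with jaws facing away from the robot. The bookends are red (207,163), green (249,150) and blue (286,148). The dimmer is at (333,157), the violet tray (378,164), the white tray (417,170), the case (333,206) and the remote (423,225).

The side view agrees: three lights are there, and all lie on the table.

```bash
cat >> h.py <<'E'
def hsv(f): return cv2.cvtColor(f['img'],cv2.COLOR_RGB2HSV)
HUE={'red':lambda H:(H<8)|(H>172),'green':lambda H:(H>45)&(H<80),'blue':lambda H:(H>108)&(H<126),'violet':lambda H:(H>130)&(H<150)}
def cmask(f,c,s=130,v=50):
    h=hsv(f); return HUE[c](h[...,0])&(h[...,1]>s)&(h[...,2]>v)
def wmask(f,v=120,s=60):
    h=hsv(f); return (h[...,1]<s)&(h[...,2]>v)
def comps(m,P,lo=15):
    n,l,st,_=cv2.connectedComponentsWithStats(m.astype(np.uint8)); out=[]
    for i in range(1,n):
        if st[i,4]>=lo:
            q=P[l==i]; q=q[~np.isnan(q[:,0])]
            if len(q)<10: continue
            (c,wh,a)=cv2.minAreaRect((q[:,:2]*1000).astype(np.float32))
            if wh[0]<wh[1]: wh=wh[::-1]; a+=90
            out.append((st[i,:5].tolist(),np.round(c,0),np.round(wh,0),round(a),np.round(np.percentile(q[:,2],[10,50,95])*1000)))
    return out
E
python3 - <<'E'
from h import *
np.set_printoptions(suppress=True)
f=load('top0');P=cloud(f)
z=P[...,2]; print('table',np.nanmedian(z[200:300,100:500]))
for c in HUE:
    for o in comps(cmask(f,c)&(np.nan_to_num(P[...,0])>0.2)&(np.nan_to_num(P[...,0])<.95),P): print(c,*o)
for o in comps(wmask(f)&(np.nan_to_num(P[...,0])>0.2)&(np.nan_to_num(P[...,0])<.95)&(np.arange(640)>150)&(np.arange(640)<515),P): print('w',*o)
h=hsv(f)
for o in comps((h[...,2]<60)&(np.nan_to_num(P[...,0])>0.2)&(np.nan_to_num(P[...,0])<.95)&(np.arange(640)>150)&(np.arange(640)<480),P): print('k',*o)
E
```

```text
table 0.0004300913928136918
red [202, 50, 25, 61, 1024] [858. 345.] [134.  35.] 179 [ 38. 153. 193.]
red [193, 139, 7, 35, 171] [581. 371.] [111.  13.] 8 [154. 167. 171.]
red [123, 147, 17, 5, 21] [638. 639.] [43. 12.] 127 [12. 24. 59.]
red [209, 153, 13, 30, 311] [585. 348.] [107.  36.] 8 [ 2.  6. 11.]
red [197, 176, 9, 8, 42] [532. 391.] [49. 17.] 57 [  2.   7. 104.]
red [373, 210, 19, 21, 149] [ 414. -216.] [56. 52.] 26 [29. 55. 61.]
red [392, 265, 26, 20, 444] [ 232. -303.] [84. 64.] 94 [ 2.  5. 19.]
green [111, 105, 7, 21, 43] [723. 657.] [55.  9.] 5 [124. 149. 157.]
green [93, 111, 22, 18, 55] [705. 691.] [63.  7.] 50 [120. 148. 162.]
green [120, 112, 9, 10, 32] [712. 617.] [39.  8.] 130 [146. 151. 156.]
green [235, 127, 11, 34, 146] [626. 254.] [108.  53.] 171 [165. 168. 172.]
green [84, 128, 35, 19, 154] [640. 678.] [87. 79.] 23 [117. 148. 168.]
green [247, 144, 16, 30, 300] [623. 212.] [105.  36.] 171 [ 2.  6. 11.]
green [234, 162, 8, 9, 36] [580. 269.] [44. 19.] 39 [ 3.  7. 99.]
green [272, 199, 18, 22, 126] [441. 120.] [55. 52.] 20 [33. 57. 61.]
green [448, 214, 33, 53, 95
[... 1670 characters left out ...]
] [594.  98.] [11.  4.] 106 [ 31.  89. 149.]
k [236, 160, 10, 12, 40] [569. 242.] [12.  8.] 121 [ 45. 106. 158.]
k [197, 174, 13, 10, 32] [527. 361.] [10.  3.] 98 [ 43.  99. 154.]
k [272, 192, 6, 6, 22] [492. 139.] [14. 11.] 119 [ 7. 33. 39.]
k [230, 197, 4, 5, 18] [473. 279.] [13. 12.] 71 [22. 35. 39.]
k [409, 201, 29, 49, 476] [ 400. -364.] [162.  46.] 19 [16. 24. 28.]
k [372, 202, 5, 5, 18] [ 462. -197.] [15. 12.] 47 [26. 36. 40.]
k [151, 213, 8, 6, 30] [411. 536.] [24.  3.] 113 [13. 37. 71.]
k [446, 215, 5, 52, 121] [ 349. -449.] [173.   4.] 180 [ 5. 14. 23.]
k [153, 233, 14, 4, 35] [346. 508.] [22.  3.] 113 [19. 49. 80.]
k [193, 245, 25, 37, 725] [254. 362.] [121.  71.] 12 [ 5.  9. 13.]
```

```bash
cat >> h.py <<'E'
from scipy.spatial.transform import Rotation as Ro
def rpy(o): return Ro.from_euler('xyz',o)
def plan(p,yaw,o=None):
    """row (tool units) from current pose to p, tool down with yaw (mod pi)"""
    o=o or bot.observe(); R=rpy(o['tool_rot']); y0=o['tool_rot'][2]
    yaw=y0+(yaw-y0+np.pi/2)%np.pi-np.pi/2
    d=R.inv().apply(np.array(p)-o['position'])/0.2
    r=(R.inv()*Ro.from_euler('xyz',[np.pi,0,yaw])).as_rotvec()/(np.pi/2)
    print('at',np.round(o['position'],4),'yaw',round(y0,3),'t',round(o['clock'],1),'-> row',np.round(d,3),np.round(r,3),'| yaw2',round(yaw,3))
E
python3 - <<'E'
from h import *
np.set_printoptions(suppress=True)
f=load('top0');P=cloud(f);P=np.nan_to_num(P);z=P[...,2];x=P[...,0];y=P[...,1]
reg=(x>.2)&(x<.8)&(y>-.55)&(y<.45)
for o in comps(reg&(z>.028)&(z<.045)&(hsv(f)[...,1]<90),P,60): print('case',*o)
m=reg&(z>.001)&(z<.03)&(hsv(f)[...,1]<90)&(y<-.25)
for o in comps(m,P,100): print('wtray',*o)
for n,c in (('red',(.58,.37)),('green',(.626,.26)),('blue',(.65,.11))):
    m=(np.hypot(x-c[0],y-c[1])<.075)&(z>.155)
    for o in comps(m,P): print(n,'cap',*o)
m=(np.hypot(x-.62,y+.055)<.06)&(z>.05)
for o in comps(m,P): print('knob',*o)
m=(np.hypot(x-.62,y+.055)<.06)&(z>.012)&(z<.028)
for o in comps(m,P): print('disc',*o)
h=hsv(f); mm=(np.hypot(x-.62,y+.055)<.05)&(z>.05)&wmask(f)
print('ptr',P[mm].round(3))
mm=(np.hypot(x-.62,y+.055)<.05)&(z>.012)&(h[...,0]>5)&(h[...,0]<20)&(h[...,1]>150)
print('orange',P[mm].round(3))
c=cv2.resize(f['img'][110:245,190:450],None,fx=3,fy=3,interpolation=cv2.INTER_CUBIC); cv2.imwrite('pics/c1.png',c[:,:,::-1])
plan((.400,-.364,.20),np.radians(19))
E
```

```text
case [317, 183, 30, 48, 735] [455. -56.] [158.  53.] 161 [32. 35. 40.]
wtray [404, 142, 26, 57, 1092] [ 592. -350.] [193.  77.] 175 [ 3.  6. 18.]
wtray [410, 202, 24, 36, 406] [ 417. -358.] [119.  41.] 20 [20. 24. 28.]
red cap [192, 139, 8, 36, 182] [580. 372.] [111.  14.] 8 [161. 167. 172.]
green cap [235, 126, 12, 36, 174] [622. 234.] [109.  14.] 172 [160. 167. 172.]
blue cap [281, 120, 6, 35, 144] [646. 103.] [109.  12.] 5 [164. 168. 172.]
knob [329, 147, 9, 15, 62] [626. -55.] [50. 14.] 163 [55. 59. 63.]
disc [320, 146, 25, 24, 290] [626. -54.] [83. 80.] 73 [19. 23. 27.]
ptr []
orange [[ 0.664 -0.04   0.026]
 [ 0.655 -0.085  0.024]
 [ 0.644 -0.092  0.026]
 [ 0.641 -0.085  0.025]
 [ 0.642 -0.089  0.021]
 [ 0.641 -0.092  0.024]
 [ 0.638 -0.086  0.021]
 [ 0.61  -0.017  0.014]]
at [ 0.2345 -0.5791  0.2479] yaw 0.385 t 0.1 -> row [ 1.171 -0.686  0.24 ] [-0.001  0.     0.034] | yaw2 0.332
```

View pics/c1.png

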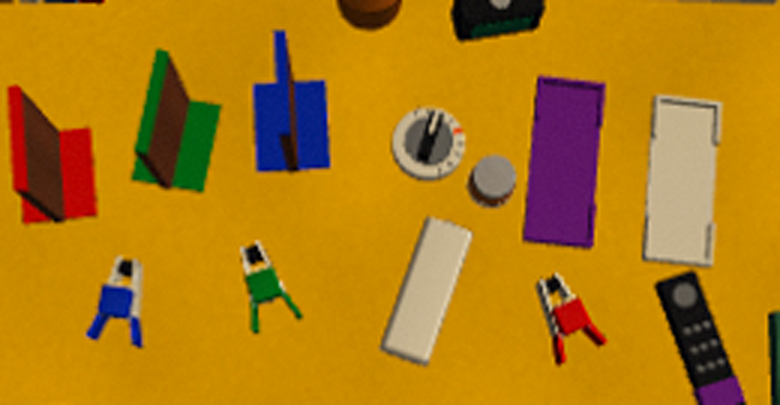

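Crop: the dimmer pointer points up with a slight tilt to the right. The orange mark is at about (459,130), the trays lean slightly to the right, and all bookend angles match the rectangles measured. I'm starting with the remote.

```bash
python3 -m inch '[[1,-0.6,0.2,0,0,0.03,1],[1,-0.6,0.2,0,0,0.03,1],[1,-0.6,0.2,0,0,0.03,1],[1,-0.6,0.2,0,0,0.03,1],[1,-0.6,0.2,0,0,0.03,1],[1,-0.6,0.2,0,0,0.03,1],[1,-0.6,0.2,0,0,0.03,1],[1,-0.6,0.2,0,0,0.03,1]]' 40
python3 - <<'E'
from h import *
f=grab('wrist','w1');P=cloud(f);Q=np.nan_to_num(P);x,y,z=Q[...,0],Q[...,1],Q[...,2]
m=(np.hypot(x-.4,y+.364)<.11)&(z>.016)&(z<.035)
for o in comps(m,P,200): print(*o)
plan((.400,-.364,.02),np.radians(19.5))
E
```

```text
clock: 1.15
position: [0.3743, -0.3937, 0.2083]
tool_rot: [3.141, 0.0, 0.336]
force: [0.8, -0.6, 0.0]
grip_width: 0.0853
finger_force: 0.0
[284, 37, 71, 33, 448] [ 503. -350.] [68. 16.] 85 [17. 17. 19.]
[278, 67, 48, 161, 7261] [ 402. -367.] [163.  46.] 19 [22. 23. 25.]
[355, 143, 52, 94, 1790] [ 387. -462.] [109.  24.] 0 [20. 21. 22.]
at [ 0.3744 -0.3936  0.2083] yaw 0.336 t 1.2 -> row [ 0.17  -0.098  0.942] [ 0.     0.    -0.003] | yaw2 0.34
```

```bash
python3 -m inch '[[0.17,-0.09,0.3,0,0,0,1],[0.17,-0.09,0.6,0,0,0,1],[0.17,-0.09,0.8,0,0,0,1],[0.17,-0.09,0.93,0,0,0,1],[0.17,-0.09,0.93,0,0,0,1],[0.17,-0.09,0.93,0,0,0,0.3],[0.17,-0.09,0.93,0,0,0,0.3],[0.17,-0.09,0.93,0,0,0,0.3],[0.17,-0.09,0.93,0,0,0,0.3],[0.17,-0.09,0.93,0,0,0,0.3],[0.17,-0.09,0.93,0,0,0,0.3],[0.17,-0.09,0.7,0,0,0,0.3],[0.17,-0.09,0.4,0,0,0,0.3],[0.17,-0.09,0.4,0,0,0,0.3]]' 50
python3 - <<'E'
from h import *
plan((.610,-.214,.10),np.radians(-5))
E
```

```text
clock: 2.95
position: [0.4027, -0.3663, 0.1331]
tool_rot: [3.135, -0.004, 0.337]
force: [-0.7, 0.1, -1.6]
grip_width: 0.0454
finger_force: 53.5
at [ 0.4027 -0.3663  0.1331] yaw 0.337 t 3.0 -> row [ 1.229 -0.377  0.168] [ 0.004 -0.003  0.27 ] | yaw2 -0.087
```

```bash
python3 -m inch '[[0.25,-0.08,0,0,0,0.07,0.3],[0.5,-0.15,0,0,0,0.14,0.3],[0.75,-0.23,0,0,0,0.2,0.3],[1,-0.3,0,0,0,0.27,0.3],[1,-0.3,0,0,0,0.27,0.3],[1,-0.3,0,0,0,0.27,0.3],[1,-0.3,0,0,0,0.27,0.3]]' 50
python3 - <<'E'
from h import *
f=grab('top','t1');P=cloud(f);Q=np.nan_to_num(P);x,y,z=Q[...,0],Q[...,1],Q[...,2]
f=grab('wrist','w2');P=cloud(f);Q=np.nan_to_num(P);x,y,z=Q[...,0],Q[...,1],Q[...,2]
for o in comps(cmask(f,'violet')&(z<.03),P,200): print(*o)
for o in comps((np.hypot(x-.59,y+.23)<.11)&(z>.08)&(z<.16),P,200): print(*o)
plan((.610,-.214,.028),np.radians(-5))
E
```

```text
clock: 3.82
position: [0.569, -0.2429, 0.1284]
tool_rot: [3.141, 0.0, -0.088]
force: [-0.4, 0.2, -0.2]
grip_width: 0.0449
finger_force: 53.4
[223, 19, 107, 63, 1463] [ 688. -223.] [76. 42.] 84 [ 4.  6. 18.]
[245, 48, 29, 49, 241] [ 676. -205.] [30. 21.] 138 [3. 4. 5.]
[217, 82, 206, 258, 29898] [ 591. -246.] [120.  73.] 175 [127. 128. 147.]
at [ 0.5692 -0.2428  0.1285] yaw -0.088 t 3.9 -> row [ 0.19  -0.161  0.502] [ 0.  0. -0.] | yaw2 -0.087
```

```bash
python3 -m inch '[[0.19,-0.16,0.1,0,0,0,0.3],[0.19,-0.16,0.25,0,0,0,0.3],[0.19,-0.16,0.4,0,0,0,0.3],[0.19,-0.16,0.49,0,0,0,0.3],[0.19,-0.16,0.49,0,0,0,0.3],[0.19,-0.16,0.49,0,0,0,0.3],[0.19,-0.16,0.49,0,0,0,1],[0.19,-0.16,0.49,0,0,0,1],[0.19,-0.16,0.49,0,0,0,1],[0.19,-0.16,0.49,0,0,0,1],[0.19,-0.16,0.2,0,0,0,1],[0.19,-0.16,-0.1,0,0,0,1],[-0.1,-0.3,-0.3,0,0,0,1],[-0.3,-0.4,-0.3,0,0,0,1],[-0.5,-0.6,-0.3,0,0,0,1],[-0.5,-0.7,-0.3,0,0,0,1]]' 50
python3 - <<'E'
from h import *
f=grab('top','t2');P=cloud(f);Q=np.nan_to_num(P);x,y,z=Q[...,0],Q[...,1],Q[...,2]
for o in comps((np.hypot(x-.61,y+.214)<.11)&(z>.02)&(z<.04)&(hsv(f)[...,2]<150),P,50): print('remote',*o)
for o in comps((np.hypot(x-.455,y+.056)<.11)&(z>.028)&(z<.045)&(hsv(f)[...,1]<90),P,100): print('case',*o)
plan((.455,-.056,.03),np.radians(-19))
E
```

```text
clock: 5.92
position: [0.4802, -0.0922, 0.1889]
tool_rot: [-3.141, 0.0, -0.086]
force: [0.5, -0.8, -0.1]
grip_width: 0.0856
finger_force: 0.0
case [317, 192, 17, 39, 385] [439. -48.] [123.  48.] 163 [32. 36. 40.]
at [ 0.4819 -0.0901  0.1889] yaw -0.084 t 6.0 -> row [-0.149 -0.158  0.795] [-0.001 -0.     0.158] | yaw2 -0.332
```

Run:
```python
from h import *
f=load('t2');P=cloud(f);Q=np.nan_to_num(P);x,y,z=Q[...,0],Q[...,1],Q[...,2]
for o in comps((np.hypot(x-.61,y+.214)<.11)&(z>.02)&(z<.06),P,20): print('remote top',*o)
f=grab('side','s2');P=cloud(f);Q=np.nan_to_num(P);x,y,z=Q[...,0],Q[...,1],Q[...,2]
for o in comps((np.hypot(x-.61,y+.214)<.11)&(z>.022)&(z<.06)&(hsv(f)[...,2]<150),P,20): print('remote side',*o)
f=grab('wrist','w3');P=cloud(f);Q=np.nan_to_num(P);x,y,z=Q[...,0],Q[...,1],Q[...,2]
for o in comps((np.hypot(x-.455,y+.056)<.11)&(z>.026)&(z<.045),P,300): print('case',*o)
for o in comps((np.hypot(x-.61,y+.214)<.11)&(z>.022)&(z<.06),P,20): print('remote w',*o)
a=np.hstack([load('t2')['img'][90:290,290:490],f['img'][100:300,:]]);
cv2.imwrite('pics/a.png',np.hstack([cv2.resize(load('t2')['img'][90:290,290:490],(400,400)),cv2.resize(f['img'],(400,250)).__class__((400,400,3)).astype(np.uint8)*0 if False else cv2.resize(f['img'],(400,400))])[:,:,::-1])
```

```text
remote side [274, 174, 45, 21, 394] [ 615. -173.] [165. 128.] 175 [25. 31. 46.]
case [248, 135, 85, 160, 8603] [458. -58.] [161.  56.] 161 [33. 35. 36.]
remote w [413, 0, 63, 134, 6978] [ 585. -212.] [114.  48.] 175 [27. 29. 30.]
remote w [326, 44, 59, 64, 2835] [ 583. -132.] [49. 46.] 18 [48. 49. 50.]
```

View pics/a.png

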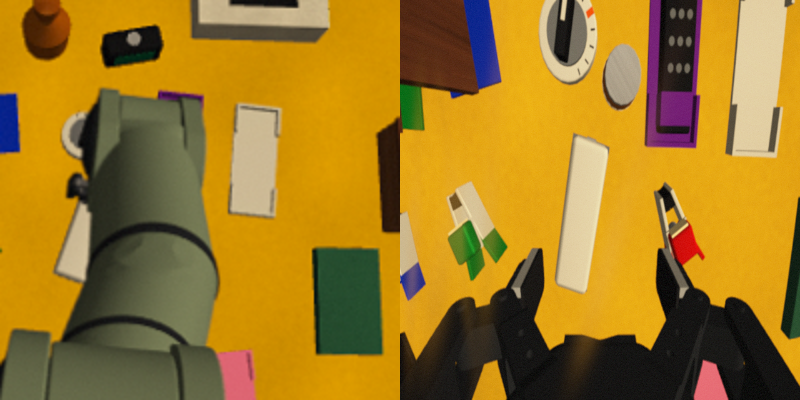

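The right half of the picture (wrist view) shows the remote lying in the violet tray and the case in clear view at (582,215). In the left half the arm hides the tray.

```bash
python3 -m inch '[[-0.14,-0.15,0.1,0,0,0.158,1],[-0.14,-0.15,0.2,0,0,0.158,1],[-0.14,-0.15,0.2,0,0,0.158,1]]' 50
python3 - <<'E'
from h import *
plan((.457,-.057,.024),np.radians(-19.2))
E
```

```text
clock: 6.45
position: [0.4567, -0.0621, 0.1475]
tool_rot: [3.141, 0.002, -0.335]
force: [0.0, 0.7, 0.5]
grip_width: 0.0853
finger_force: 0.0
at [ 0.4567 -0.0621  0.1475] yaw -0.335 t 6.5 -> row [-0.006 -0.025  0.617] [0.001 0.001 0.   ] | yaw2 -0.335
```

```bash
python3 -m inch '[[0,-0.02,0.3,0,0,0,1],[0,-0.02,0.5,0,0,0,1],[0,-0.02,0.61,0,0,0,1],[0,-0.02,0.61,0,0,0,1],[0,-0.02,0.61,0,0,0,0.4],[0,-0.02,0.61,0,0,0,0.4],[0,-0.02,0.61,0,0,0,0.4],[0,-0.02,0.61,0,0,0,0.4],[0,-0.02,0.61,0,0,0,0.4],[0,-0.02,0.3,0,0,0,0.4],[0,-0.02,-0.1,0,0,0,0.4],[0,-0.02,-0.1,0,0,0,0.4]]' 50
python3 - <<'E'
from h import *
plan((.592,-.350,.16),np.radians(-5))
E
```

```text
clock: 7.95
position: [0.4597, -0.0579, 0.1726]
tool_rot: [-3.139, -0.006, -0.335]
force: [-1.0, 0.1, -2.5]
grip_width: 0.0549
finger_force: 55.6
at [ 0.4597 -0.0579  0.1726] yaw -0.335 t 8.0 -> row [1.104 1.162 0.067] [-0.001 -0.004 -0.157] | yaw2 -0.087
```

```bash
python3 -m inch '[[0.2,0.2,0,0,0,-0.04,0.4],[0.4,0.4,0,0,0,-0.08,0.4],[0.6,0.6,0,0,0,-0.12,0.4],[0.8,0.8,0,0,0,-0.157,0.4],[1,1,0,0,0,-0.157,0.4],[1,1,0.1,0,0,-0.157,0.4],[1,1,0.1,0,0,-0.157,0.4],[1,1,0.1,0,0,-0.157,0.4]]' 50
python3 - <<'E'
from h import *
f=grab('wrist','w4');P=cloud(f);Q=np.nan_to_num(P);x,y,z=Q[...,0],Q[...,1],Q[...,2]
for o in comps((np.hypot(x-.65,y+.35)<.11)&(z>.01)&(z<.025),P,60): print('wall',*o)
for o in comps((z>.1)&(np.hypot(x-.6,y+.35)<.12),P,60): print('case',*o)
plan((.592,-.350,.03),np.radians(-5))
E
```

```text
clock: 8.95
position: [0.5817, -0.3113, 0.1492]
tool_rot: [-3.141, -0.0, -0.087]
force: [0.2, 0.0, -0.9]
grip_width: 0.0553
finger_force: 55.4
wall [232, 53, 18, 65, 579] [ 681. -257.] [50. 11.] 179 [13. 17. 18.]
wall [321, 61, 99, 66, 1430] [ 665. -360.] [78. 50.] 85 [14. 17. 18.]
wall [222, 98, 9, 39, 198] [ 658. -241.] [30.  1.] 176 [12. 18. 25.]
case [0, 92, 640, 308, 79967] [ 600. -308.] [124. 120.] 26 [156. 191. 228.]
at [ 0.5819 -0.3114  0.1494] yaw -0.087 t 9.0 -> row [0.067 0.188 0.597] [ 0.    -0.001  0.   ] | yaw2 -0.087
```

```bash
python3 -m inch '[[0.06,0.2,0.1,0,0,0,0.4],[0.06,0.2,0.3,0,0,0,0.4],[0.06,0.2,0.5,0,0,0,0.4],[0.06,0.2,0.585,0,0,0,0.4],[0.06,0.2,0.585,0,0,0,0.4],[0.06,0.2,0.585,0,0,0,0.4],[0.06,0.2,0.585,0,0,0,1],[0.06,0.2,0.585,0,0,0,1],[0.06,0.2,0.585,0,0,0,1],[0.06,0.2,0.585,0,0,0,1],[0.06,0.2,0.3,0,0,0,1],[0.06,0.2,-0.1,0,0,0,1],[-0.2,0,-0.3,0,0,0,1],[-0.5,-0.2,-0.3,0,0,0,1],[-0.75,-0.35,-0.3,0,0,0,1],[-0.9,-0.4,-0.3,0,0,0,1],[-0.9,-0.4,-0.3,0,0,0,1],[-0.9,-0.4,-0.3,0,0,0,1],[-0.9,-0.4,-0.3,0,0,0,1]]' 50
python3 - <<'E'
from h import *
for n in ('top','wrist'):
  f=grab(n,n+'5');P=cloud(f);Q=np.nan_to_num(P);x,y,z=Q[...,0],Q[...,1],Q[...,2]
  for o in comps((np.hypot(x-.59,y+.35)<.11)&(z>.03)&(z<.06),P,60): print('case',*o)
  for o in comps((np.hypot(x-.61,y+.214)<.11)&(z>.022)&(z<.06)&(hsv(f)[...,2]<150),P,20): print('remote',*o)
  for c in ('red','green','blue'):
    for o in comps(cmask(f,c)&(x<.52)&(x>.35)&(np.abs(y)<.35),P,20): print(c,*o)
cv2.imwrite('pics/w5v.png',f['img'][:,:,::-1]);print(bot.observe()['position'],bot.observe()['tool_rot'])
E
```

```text
clock: 11.38
position: [0.4101, -0.2172, 0.2082]
tool_rot: [3.141, -0.0, -0.088]
force: [-0.5, -0.2, 0.6]
grip_width: 0.0854
finger_force: 0.0
case [412, 148, 16, 22, 268] [ 625. -354.] [75. 52.] 180 [37. 40. 45.]
remote [370, 140, 17, 47, 624] [ 610. -212.] [163.  48.] 176 [26. 29. 33.]
remote [347, 163, 14, 15, 69] [ 577. -122.] [48. 27.] 45 [24. 47. 52.]
red [374, 214, 16, 17, 92] [ 392. -185.] [121.  45.] 117 [18. 54. 63.]
green [272, 199, 18, 22, 125] [441. 120.] [55. 52.] 20 [33. 56. 61.]
blue [219, 205, 15, 18, 123] [418. 289.] [59. 36.] 159 [31. 56. 62.]
blue [234, 216, 3, 10, 22] [403. 267.] [29.  3.] 9 [ 4. 25. 37.]
case [419, 0, 66, 78, 4630] [ 539. -349.] [66. 55.] 176 [37. 40. 41.]
remote [172, 0, 7, 9, 24] [ 585. -109.] [6. 6.] 128 [48. 49. 50.]
remote [189, 0, 48, 43, 653] [ 568. -138.] [46. 17.] 116 [23. 37. 49.]
remote [271, 0, 52, 67, 3346] [ 556. -210.] [57. 46.] 175 [27. 29. 30.]
red [293, 152, 66, 68, 1545] [ 415. -220.] [57. 56.] 26 [35. 57. 58.]
red [412, 294, 14, 24, 30] [ 396. -260.] [2. 0.] 18 [212. 221. 227.]
red [411, 320, 15, 18, 22] [ 426. -244.] [6. 1.] 80 [267. 270. 273.]
red [377, 340, 24, 11, 26] [ 419. -237.] [5. 2.] 84 [266. 268. 269.]
green [0, 164, 13, 25, 178] [456. 105.] [25.  5.] 18 [41. 45. 53.]
green [31, 173, 33, 28, 556] [438.  90.] [31.  6.] 33 [ 5. 17. 35.]
green [0, 186, 20, 34, 458] [423. 132.] [32.  8.] 180 [15. 26. 35.]
[ 0.40977361 -0.217089    0.20804832] [ 3.14158714e+00  2.37139850e-04 -8.82267141e-02]
```

View pics/w5v.png

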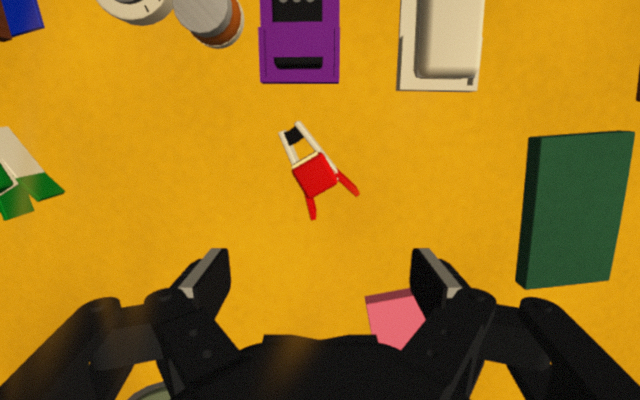

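View: the red light's head is at (316,175) with its jaws pointing up-left and its tails at (313,210) and (350,185). The case and remote are in their trays.

```bash
cat >> h.py <<'E'
def light(f,c,near,r=.085):
    """hinge xy, axis angle of a shut light on its side, lying at base height z0 guess 0"""
    P=cloud(f);Q=np.nan_to_num(P);x,y,z=Q[...,0],Q[...,1],Q[...,2]
    d=np.hypot(x-near[0],y-near[1])<r
    m=d&(z>.052)&(z<.066)&cmask(f,c)
    q=P[m][:,:2]; (hc,wh,a)=cv2.minAreaRect((q*1000).astype(np.float32))
    jm=d&(z>.028)&(z<.042)&(hsv(f)[...,1]<110); j=P[jm][:,:2]; tm=d&(z>.028)&(z<.042)&cmask(f,c); t=P[tm][:,:2]
    hc=np.array(hc)/1000; u=np.median(j,0)-np.median(t,0) if len(t)>5 else np.median(j,0)-hc
    a0=np.arctan2(u[1],u[0]); a=np.radians(a); a=a+np.round((a0-a)/(np.pi/2))*np.pi/2
    ax=np.array([np.cos(a),np.sin(a)]); n=np.array([-ax[1],ax[0]])
    hinge=hc-.004*ax
    print(c,'head',hc.round(4),np.round(wh,1),'ang',np.degrees(a).round(1),'rough',np.degrees(a0).round(1),'hinge',hinge.round(4),'top z',np.median(P[m][:,2]).round(4))
    for nm,s in(('jaw',j),('tail',t)):
        l=(s-hinge)@ax; w=(s-hinge)@n
        if len(l): print(nm,len(l),'x',np.percentile(l,[2,98]).round(4),'y',np.percentile(w,[2,98]).round(4))
    return hinge,a
E
python3 - <<'E'
from h import *
f=load('wrist5'); h,a=light(f,'red',(.415,-.216))
g=h-.032*np.array([np.cos(a),np.sin(a)]); plan((*g,.022),a)
light(load('top0'),'red',(.415,-.216))
E
```

```text
red head [ 0.4265 -0.2144] [31.9 33.7] ang 25.7 rough 34.4 hinge [ 0.4229 -0.2161] top z 0.057
jaw 580 x [-0.0012  0.0538] y [-0.0183  0.0134]
tail 288 x [-0.0362 -0.008 ] y [-0.0267  0.0268]
at [ 0.4098 -0.2171  0.208 ] yaw -0.088 t 11.5 -> row [-0.072  0.071  0.93 ] [-0.     0.    -0.342] | yaw2 0.449
red head [ 0.4253 -0.212 ] [31.2 32.9] ang 23.5 rough 11.6 hinge [ 0.4216 -0.2136] top z 0.0575
jaw 54 x [-0.0012  0.0538] y [-0.013   0.0186]
tail 32 x [-0.036  -0.0029] y [-0.026   0.0252]
```

```bash
python3 -m inch '[[-0.07,0.07,0.2,0,0,-0.1,1],[-0.07,0.07,0.3,0,0,-0.2,1],[-0.07,0.07,0.4,0,0,-0.342,1],[-0.07,0.07,0.4,0,0,-0.342,1],[-0.07,0.07,0.4,0,0,-0.342,1]]' 25
python3 - <<'E'
from h import *
f=grab('wrist','w6'); h,a=light(f,'red',(.415,-.216))
g=h-.032*np.array([np.cos(a),np.sin(a)]); plan((*g,.022),a)
E
```

```text
clock: 12.1
position: [0.3944, -0.2298, 0.1288]
tool_rot: [3.141, -0.0, 0.446]
force: [0.2, -0.6, -0.7]
grip_width: 0.0854
finger_force: 0.0
red head [ 0.4263 -0.214 ] [32.  33.8] ang 25.2 rough 11.9 hinge [ 0.4227 -0.2157] top z 0.057
jaw 1036 x [0.0213 0.0542] y [-0.0152  0.0138]
tail 434 x [-0.0364 -0.0088] y [-0.0262  0.0266]
at [ 0.3945 -0.2298  0.1289] yaw 0.446 t 12.2 -> row [-0.003 -0.004  0.535] [ 0.    -0.     0.003] | yaw2 0.441
```

```bash
python3 -m inch '[[0,0,0.25,0,0,0,1],[0,0,0.45,0,0,0,1],[0,0,0.53,0,0,0,1],[0,0,0.53,0,0,0,0.9],[0,0,0.53,0,0,0,0.3],[0,0,0.53,0,0,0,0.3],[0,0,0.53,0,0,0,0.3],[0,0,0.53,0,0,0,0.3],[0,0,0.53,0,0,0,0.3],[0,0,0.53,0,0,0,0.3],[0,0,0.53,0,0,0,0.3]]' 25
python3 -m inch '[[0,0,-0.2,0,0,0,0.3],[0,0,-0.4,0,0,0,0.3],[0,0,-0.6,0,0,0,0.3],[0,0,-0.6,0,0,0,0.3],[0,0,-0.6,0,0,0,0.3]]' 25
python3 - <<'E'
from h import *
f=grab('wrist','w7'); cv2.imwrite('pics/w7v.png',f['img'][:,:,::-1])
E
```

```text
clock: 13.52
position: [0.3948, -0.23, 0.024]
tool_rot: [3.14, -0.001, 0.449]
force: [-2.3, 1.0, 15.1]
grip_width: 0.0334
finger_force: 23.9
clock: 14.15
position: [0.394, -0.2296, 0.1426]
tool_rot: [3.141, -0.001, 0.449]
force: [0.3, -0.3, -1.0]
grip_width: 0.033
finger_force: 26.6
```

View pics/w7v.png

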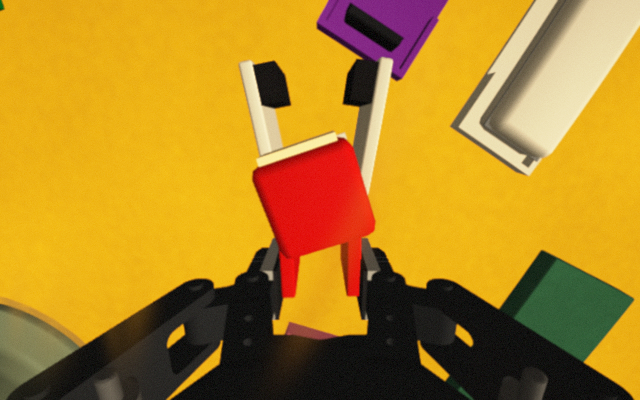

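The clip is squeezed open in the grip, with black pads at (270,85) and (360,85). Now I carry it to the red bookend.

Run:
```python
from h import *
f=load('w7');P=cloud(f);Q=np.nan_to_num(P)
o=bot.observe();R=rpy(o['tool_rot'])
m=(Q[...,2]>.09)&wmask(f,150,60)&(np.arange(400)[:,None]<130)
T=R.inv().apply(P[m]-o['position'])
for s in(-1,1):
    t=T[np.sign(T[:,1])==s]; print(s,np.percentile(t,[2,50,98],axis=0).round(4).tolist())
m=(Q[...,2]>.09)&cmask(f,'red')&(Q[...,2]<.22); T=R.inv().apply(P[m]-o['position']); print('top z in tool',np.percentile(T[:,2],[2,10,20,50,90]).round(4))
plan((.45,-.07,.15),.14)
```

```text
-1 [[0.0643, -0.0237, -0.0131], [0.0748, -0.0215, -0.0116], [0.0864, -0.0189, -0.0103]]
1 [[0.0641, 0.0221, -0.0127], [0.0769, 0.0243, -0.0114], [0.0877, 0.0265, -0.01]]
top z in tool [-0.0347 -0.0342 -0.0339 -0.0333 -0.0119]
at [ 0.3938 -0.2294  0.142 ] yaw 0.449 t 14.2 -> row [ 0.599 -0.596 -0.04 ] [-0.     0.     0.197] | yaw2 0.14
```

```bash
python3 -m inch '[[0.15,-0.15,-0.02,0,0,0.05,0.3],[0.3,-0.3,-0.04,0,0,0.1,0.3],[0.45,-0.45,-0.04,0,0,0.15,0.3],[0.6,-0.6,-0.04,0,0,0.197,0.3],[0.6,-0.75,-0.04,0,0,0.197,0.3],[0.65,-0.9,-0.04,0,0,0.197,0.3],[0.65,-0.9,-0.04,0,0,0.197,0.3],[0.65,-0.9,-0.04,0,0,0.197,0.3]]' 25
python3 - <<'E'
from h import *
plan((.43,.15,.15),.14)
E
```

```text
clock: 15.2
position: [0.4328, -0.0114, 0.1498]
tool_rot: [3.141, 0.001, 0.14]
force: [-0.2, -0.6, -1.2]
grip_width: 0.0333
finger_force: 26.6
at [ 0.4328 -0.0114  0.1498] yaw 0.14 t 15.2 -> row [ 0.098 -0.801 -0.001] [ 0.     0.001 -0.   ] | yaw2 0.14
```

```bash
python3 -m inch '[[0.05,-0.25,0,0,0,0,0.3],[0.1,-0.5,0,0,0,0,0.3],[0.1,-0.75,0,0,0,0,0.3],[0.13,-1,0,0,0,0,0.3],[0.13,-1,0,0,0,0,0.3],[0.13,-1,0,0,0,0,0.3]]' 25
python3 - <<'E'
from h import *
plan((.422,.35,.105),.14)
E
```

```text
clock: 15.95
position: [0.4311, 0.1896, 0.1499]
tool_rot: [3.141, 0.001, 0.139]
force: [-0.8, -0.1, -0.5]
grip_width: 0.0331
finger_force: 26.6
at [0.4311 0.1896 0.1499] yaw 0.139 t 15.9 -> row [ 0.066 -0.801  0.224] [ 0.     0.    -0.001] | yaw2 0.14
```

```bash
python3 -m inch '[[0,-0.25,0,0,0,0,0.3],[0,-0.5,0,0,0,0,0.3],[0,-0.7,0,0,0,0,0.3],[0.03,-0.8,0.1,0,0,0,0.3],[0.04,-0.8,0.2,0,0,0,0.3],[0.04,-0.8,0.22,0,0,0,0.3],[0.04,-0.8,0.22,0,0,0,0.3]]' 25
python3 - <<'E'
from h import *
f=grab('wrist','w8'); cv2.imwrite('pics/w8v.png',f['img'][:,:,::-1])
P=cloud(f);Q=np.nan_to_num(P);x,y,z=Q[...,0],Q[...,1],Q[...,2]
for o in comps((z>.160)&(z<.18)&(x>.5)&cmask(f,'red'),P,30): print('cap',*o)
for o in comps((z>.001)&(z<.012)&(x>.5)&cmask(f,'red'),P,30): print('foot',*o)
f=grab('top','t8'); P=cloud(f);Q=np.nan_to_num(P);x,y,z=Q[...,0],Q[...,1],Q[...,2]
for o in comps((z>.155)&(z<.18)&(x>.5)&(x<.7)&(y>.3),P,30): print('cap',*o)
plan((.580-.116*np.cos(.14)-.0014*.14,.372-.116*np.sin(.14)+.0014,.105),.14)
E
```

```text
clock: 16.82
position: [0.4172, 0.3492, 0.1065]
tool_rot: [3.141, 0.0, 0.138]
force: [-0.4, 0.3, -0.5]
grip_width: 0.0333
finger_force: 26.6
foot [260, 0, 53, 48, 2374] [544. 389.] [35. 31.] 98 [4. 5. 6.]
foot [332, 0, 53, 48, 2286] [550. 340.] [35. 30.] 98 [4. 5. 7.]
cap [84, 127, 13, 5, 44] [664. 715.] [29. 12.] 94 [157. 166. 177.]
cap [192, 139, 7, 36, 181] [581. 372.] [112.  15.] 9 [161. 167. 171.]
at [0.4172 0.3499 0.107 ] yaw 0.139 t 16.9 -> row [ 0.242 -0.003  0.01 ] [-0.    -0.    -0.001] | yaw2 0.14
```

View pics/w8v.png

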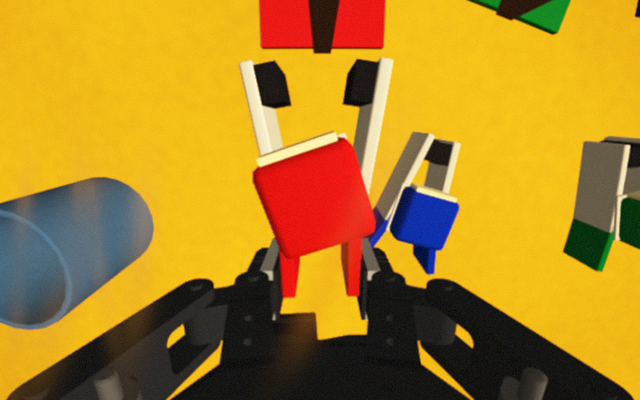

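The board's edge at (322,45) is centred between the pads, so I push on, release and back off.

```bash
python3 -m inch '[[0.08,0,0.01,0,0,0,0.3],[0.16,0,0.01,0,0,0,0.3],[0.24,0,0.01,0,0,0,0.3],[0.24,0,0.01,0,0,0,0.3],[0.24,0,0.01,0,0,0,0.3],[0.24,0,0.01,0,0,0,0.3],[0.24,0,0.01,0,0,0,0.8],[0.24,0,0.01,0,0,0,0.8],[0.24,0,0.01,0,0,0,0.8],[0.24,0,0.01,0,0,0,0.8],[0.24,0,0.01,0,0,0,0.8],[0.1,0,0.01,0,0,0,0.8],[-0.1,0,0,0,0,0,0.9],[-0.3,0,-0.3,0,0,0,1],[-0.3,0.2,-0.5,0,0,0,1],[-0.3,0.2,-0.5,0,0,0,1],[-0.3,0.2,-0.5,0,0,0,1]]' 25
python3 - <<'E'
from h import *
f=grab('wrist','w9')
c=f['img'].copy(); g=grab('side','s9')
cv2.imwrite('pics/w9v.png',np.hstack([cv2.resize(c,(400,250)),cv2.resize(g['img'][200:325,150:350],(400,250))])[:,:,::-1])
for ff in(f,g):
  P=cloud(ff);Q=np.nan_to_num(P);x,y,z=Q[...,0],Q[...,1],Q[...,2]
  for o in comps((z>.07)&(z<.155)&(x<.53)&(x>.44)&(y>.3)&(y<.42)&cmask(ff,'red'),P,20): print('red',*o)
light(f,'blue',(.418,.289)); light(load('top0'),'blue',(.418,.289)); o=bot.observe(); print(o['position'],o['tool_rot'])
E
```

```text
clock: 19.05
position: [0.3628, 0.3026, 0.2063]
tool_rot: [-3.141, -0.0, 0.14]
force: [0.4, -0.1, -0.3]
grip_width: 0.0855
finger_force: 0.0
red [230, 0, 59, 75, 1896] [482. 363.] [53. 23.] 140 [ 94. 118. 138.]
red [283, 16, 19, 58, 515] [476. 336.] [32.  6.] 17 [110. 117. 118.]
red [277, 250, 26, 28, 444] [489. 360.] [59. 46.] 9 [ 93. 114. 140.]
blue head [0.4325 0.2836] [33.6 31.8] ang -9.3 rough -19.6 hinge [0.4285 0.2842] top z 0.0571
jaw 761 x [-0.0312  0.054 ] y [-0.0234  0.0222]
tail 307 x [-0.0359 -0.0092] y [-0.0264  0.0258]
blue head [0.4309 0.2839] [31.9 29.6] ang -8.4 rough -25.7 hinge [0.4269 0.2845] top z 0.0577
jaw 52 x [-0.0105  0.0534] y [-0.0164  0.0142]
tail 28 x [-0.0347 -0.0026] y [-0.0247  0.0256]
[0.36249512 0.30267924 0.20540891] [3.14096097e+00 1.14930070e-03 1.40205489e-01]
```

View pics/w9v.png

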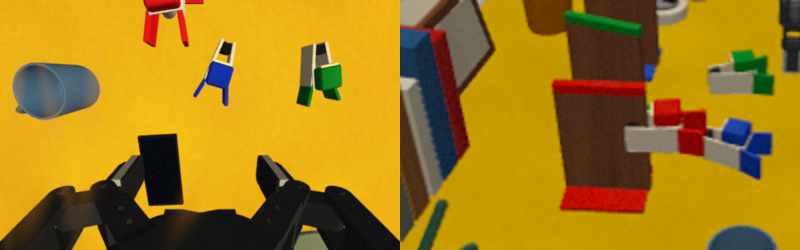

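The red light is clipped level on its bookend. Next is blue.

Run:
```python
from h import *
plan((.3966,.2893,.120),-.16)
```

```text
at [0.3625 0.3027 0.2054] yaw 0.14 t 19.1 -> row [0.16  0.09  0.427] [0.001 0.001 0.191] | yaw2 -0.16
```

```bash
python3 -m inch '[[0.08,0.05,0.1,0,0,0.1,1],[0.16,0.09,0.25,0,0,0.191,1],[0.16,0.09,0.4,0,0,0.191,1],[0.16,0.09,0.43,0,0,0.191,1],[0.16,0.09,0.43,0,0,0.191,1]]' 25
python3 - <<'E'
from h import *
f=grab('wrist','w10'); h,a=light(f,'blue',(.418,.289))
g=h-.032*np.array([np.cos(a),np.sin(a)]); plan((*g,.025),a)
E
```

```text
clock: 19.77
position: [0.3967, 0.2892, 0.1201]
tool_rot: [3.141, 0.001, -0.16]
force: [1.0, 0.4, -0.3]
grip_width: 0.0855
finger_force: 0.0
blue head [0.4332 0.2838] [33.4 32.1] ang -7.7 rough -25.5 hinge [0.4293 0.2844] top z 0.057
jaw 1313 x [-0.0354  0.0537] y [-0.0259  0.0216]
tail 365 x [-0.0365 -0.0093] y [-0.0234  0.0265]
at [0.3969 0.2894 0.1207] yaw -0.16 t 19.8 -> row [0.004 0.003 0.478] [-0.     0.    -0.016] | yaw2 -0.134
```

```bash
python3 -m inch '[[0,0,0.2,0,0,-0.01,1],[0,0,0.4,0,0,-0.01,1],[0,0,0.475,0,0,-0.01,1],[0,0,0.475,0,0,-0.01,0.9],[0,0,0.475,0,0,-0.01,0.3],[0,0,0.475,0,0,-0.01,0.3],[0,0,0.475,0,0,-0.01,0.3],[0,0,0.475,0,0,-0.01,0.3],[0,0,0.475,0,0,-0.01,0.3],[0,0,0.475,0,0,-0.01,0.3],[0,0,0.3,0,0,0,0.3],[0,0,0,0,0,0,0.3],[0,0,-0.1,0,0,0,0.3],[0,0,-0.15,0,0,0,0.3],[0,0,-0.15,0,0,0,0.3]]' 25
cat >> h.py <<'E'
def held(c):
    f=grab('wrist','held_'+c);P=cloud(f);Q=np.nan_to_num(P);o=bot.observe();R=rpy(o['tool_rot']);zt=o['position'][2]
    m=(np.abs(Q[...,2]-zt-.0113)<.006)&wmask(f,150,60)&(np.arange(400)[:,None]<130)
    T=R.inv().apply(P[m]-o['position']); T=T[T[:,0]<.1]
    for s in(-1,1):
        t=T[np.sign(T[:,1])==s]; print(c,s,len(t),np.percentile(t,[2,50,98],axis=0).round(4).tolist() if len(t) else '')
E
python3 - <<'E'
from h import *
held('blue')
plan((.50,.09,.15),.087)
E
```

```text
clock: 21.7
position: [0.397, 0.2891, 0.1507]
tool_rot: [-3.141, -0.001, -0.16]
force: [0.4, -0.2, -2.2]
grip_width: 0.0331
finger_force: 25.8
blue -1 707 [[0.0648, -0.0255, -0.0098], [0.076, -0.0224, -0.0086], [0.0874, -0.0191, -0.0068]]
blue 1 653 [[0.0648, 0.0203, -0.0099], [0.0767, 0.0232, -0.0085], [0.0878, 0.0261, -0.0072]]
at [0.3968 0.2889 0.15  ] yaw -0.16 t 21.8 -> row [0.668 0.9   0.   ] [ 0.     0.    -0.157] | yaw2 0.087
```

```bash
python3 -m inch '[[0.1,0.25,0,0,0,-0.05,0.3],[0.2,0.5,0,0,0,-0.1,0.3],[0.35,0.7,0,0,0,-0.157,0.3],[0.48,0.86,0,0,0,-0.157,0.3],[0.52,0.88,0.2,0,0,-0.157,0.3],[0.52,0.88,0.22,0,0,-0.157,0.3],[0.52,0.88,0.22,0,0,-0.157,0.3],[0.52,0.88,0.22,0,0,-0.157,0.3]]' 25
cat >> h.py <<'E'
def board(c,ctr,ang,off,hx):
    """check cap (top) & foot (wrist) in bookend terms and plan the push"""
    f=grab('wrist','b_'+c);P=cloud(f);Q=np.nan_to_num(P);o=bot.observe();R=rpy(o['tool_rot'])
    m=(Q[...,2]>.002)&(Q[...,2]<.012)&(Q[...,0]>.5)&cmask(f,c); T=R.inv().apply(P[m]-o['position'])
    near=T[:,0]<np.percentile(T[:,0],1)+.02
    print('foot in tool: x near',np.percentile(T[:,0],1).round(4),'y range',np.percentile(T[near,1],[1,99]).round(4))
    g=grab('top','bt_'+c);P=cloud(g);Q=np.nan_to_num(P)
    for q in comps((Q[...,2]>.155)&(Q[...,2]<.18)&(np.hypot(Q[...,0]-ctr[0],Q[...,1]-ctr[1])<.075),P,30): print('cap',*q)
    C,S=np.cos(ang),np.sin(ang); t=np.array([ctr[0]-(.083+hx)*C-off*S,ctr[1]-(.083+hx)*S+off*C])
    plan((*t,.105),ang)
E
python3 - <<'E'
from h import *
board('blue',(.646,.103),.087,0,.0335)
E
```

```text
clock: 22.75
position: [0.4716, 0.0994, 0.1071]
tool_rot: [-3.141, -0.001, 0.087]
force: [-0.9, -1.0, -0.5]
grip_width: 0.0332
finger_force: 25.8
foot in tool: x near 0.1241 y range [-0.0274  0.0547]
cap [281, 120, 5, 27, 106] [660. 105.] [84. 12.] 6 [165. 168. 172.]
at [0.4717 0.0992 0.1071] yaw 0.087 t 22.9 -> row [0.287 0.057 0.011] [-0.    -0.001  0.   ] | yaw2 0.087
```

```bash
python3 -m inch '[[0,0.06,0.01,0,0,0,0.3],[0,0.06,0.01,0,0,0,0.3],[0.08,0.06,0.01,0,0,0,0.3],[0.16,0.06,0.01,0,0,0,0.3],[0.24,0.06,0.01,0,0,0,0.3],[0.29,0.06,0.01,0,0,0,0.3],[0.29,0.06,0.01,0,0,0,0.3],[0.29,0.06,0.01,0,0,0,0.3],[0.29,0.06,0.01,0,0,0,0.8],[0.29,0.06,0.01,0,0,0,0.8],[0.29,0.06,0.01,0,0,0,0.8],[0.29,0.06,0.01,0,0,0,0.8],[0.1,0.06,0.01,0,0,0,0.8],[-0.1,0.06,0,0,0,0,0.9],[-0.3,0,-0.3,0,0,0,1],[-0.5,0,-0.5,0,0,0,1],[-0.5,0,-0.5,0,0,0,1],[-0.5,0,-0.5,0,0,0,1]]' 25
python3 - <<'E'
from h import *
f=grab('wrist','w11'); g=grab('side','s11')
cv2.imwrite('pics/w11v.png',np.hstack([cv2.resize(f['img'],(400,250)),cv2.resize(g['img'][150:275,200:400],(400,250))])[:,:,::-1])
for ff in(f,g):
  P=cloud(ff);Q=np.nan_to_num(P);x,y,z=Q[...,0],Q[...,1],Q[...,2]
  for o in comps((z>.07)&(z<.155)&(x<.585)&(x>.48)&(y>.03)&(y<.17)&cmask(ff,'blue'),P,20): print('blue',*o)
h,a=light(f,'green',(.445,.12)); light(load('top0'),'green',(.445,.12))
g=h-.032*np.array([np.cos(a),np.sin(a)]); plan((*g,.12),a)
E
```

```text
clock: 25.1
position: [0.3724, 0.0902, 0.2065]
tool_rot: [-3.141, -0.001, 0.087]
force: [-0.9, -0.2, -0.9]
grip_width: 0.0854
finger_force: 0.0
blue [280, 194, 22, 23, 267] [553.  96.] [58. 50.] 5 [ 90. 110. 138.]
green head [0.4533 0.1219] [32.6 32.9] ang 20.6 rough 4.5 hinge [0.4496 0.1205] top z 0.0571
jaw 656 x [-0.0033  0.0545] y [-0.018  0.013]
tail 298 x [-0.0355 -0.0082] y [-0.0261  0.0263]
green head [0.4528 0.1237] [30.5 31.8] ang 20.3 rough 21.0 hinge [0.449  0.1223] top z 0.0579
jaw 35 x [-0.0052  0.0528] y [-0.0179  0.0153]
tail 24 x [-0.0349 -0.0103] y [-0.0253  0.0257]
at [0.3723 0.09   0.2055] yaw 0.086 t 25.2 -> row [ 0.245 -0.076  0.427] [ 0.     0.001 -0.175] | yaw2 0.36
```

View pics/w11v.png

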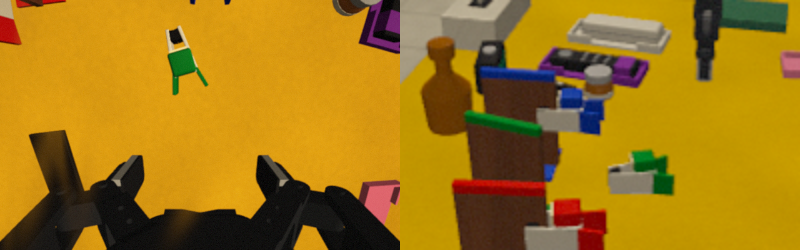

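The side half shows the blue light clipped level on the blue board at (575,110), and red still on. Next is green.

```bash
python3 -m inch '[[0.1,-0.04,0.1,0,0,-0.1,1],[0.245,-0.076,0.25,0,0,-0.175,1],[0.245,-0.076,0.4,0,0,-0.175,1],[0.245,-0.076,0.43,0,0,-0.175,1],[0.245,-0.076,0.43,0,0,-0.175,1]]' 25
python3 - <<'E'
from h import *
f=grab('wrist','w12'); h,a=light(f,'green',(.445,.12))
g=h-.032*np.array([np.cos(a),np.sin(a)]); plan((*g,.025),a)
E
```

```text
clock: 25.82
position: [0.4192, 0.1092, 0.12]
tool_rot: [3.142, 0.002, 0.361]
force: [0.8, 0.6, 0.9]
grip_width: 0.085
finger_force: 0.0
green head [0.4544 0.1224] [31.9 33.6] ang 20.6 rough 4.3 hinge [0.4507 0.121 ] top z 0.057
jaw 1178 x [0.0206 0.0539] y [-0.0148  0.0143]
tail 361 x [-0.036  -0.0094] y [-0.0229  0.027 ]
at [0.4195 0.1093 0.1206] yaw 0.361 t 25.9 -> row [0.006 0.    0.478] [0.    0.    0.001] | yaw2 0.36
```

```bash
python3 -m inch '[[0.005,0,0.2,0,0,0,1],[0.005,0,0.4,0,0,0,1],[0.005,0,0.475,0,0,0,1],[0.005,0,0.475,0,0,0,0.9],[0.005,0,0.475,0,0,0,0.3],[0.005,0,0.475,0,0,0,0.3],[0.005,0,0.475,0,0,0,0.3],[0.005,0,0.475,0,0,0,0.3],[0.005,0,0.475,0,0,0,0.3],[0.005,0,0.475,0,0,0,0.3],[0,0,0.3,0,0,0,0.3],[0,0,0,0,0,0,0.3],[0,0,-0.1,0,0,0,0.3],[0,0,-0.15,0,0,0,0.3],[0,0,-0.15,0,0,0,0.3]]' 25
python3 - <<'E'
from h import *
held('green')
C,S=np.cos(-.14),np.sin(-.14)
plan((.622-.165*C,.234-.165*S,.105),-.14)
E
```

```text
clock: 27.75
position: [0.4196, 0.1094, 0.1507]
tool_rot: [3.142, -0.001, 0.361]
force: [-0.8, 0.3, -1.4]
grip_width: 0.033
finger_force: 26.3
green -1 288 [[0.0644, -0.0239, -0.01], [0.0742, -0.0215, -0.0087], [0.0869, -0.0191, -0.0073]]
green 1 174 [[0.0653, 0.0218, -0.0098], [0.0773, 0.0244, -0.0086], [0.0881, 0.0263, -0.0073]]
at [0.4192 0.1094 0.15  ] yaw 0.361 t 27.8 -> row [ 0.445 -0.621  0.225] [0.    0.    0.319] | yaw2 -0.14
```

```bash
python3 -m inch '[[0.05,-0.2,0,0,0,0.1,0.3],[0.1,-0.4,0,0,0,0.2,0.3],[0.2,-0.6,0,0,0,0.3,0.3],[0.35,-0.62,0.1,0,0,0.319,0.3],[0.44,-0.62,0.22,0,0,0.319,0.3],[0.44,-0.62,0.22,0,0,0.319,0.3],[0.44,-0.62,0.22,0,0,0.319,0.3],[0.44,-0.62,0.22,0,0,0.319,0.3]]' 25
python3 - <<'E'
from h import *
board('green',(.622,.234),-.14,.0012,.0333)
E
```

```text
clock: 28.8
position: [0.4576, 0.2563, 0.1069]
tool_rot: [-3.141, -0.0, -0.14]
force: [0.8, -0.3, -1.3]
grip_width: 0.0332
finger_force: 26.3
foot in tool: x near 0.1175 y range [-0.0422  0.0397]
cap [235, 126, 12, 36, 172] [623. 234.] [112.  14.] 172 [161. 168. 172.]
at [0.4578 0.2565 0.1069] yaw -0.14 t 28.9 -> row [ 0.247 -0.009  0.01 ] [-0. -0.  0.] | yaw2 -0.14
```

```bash
python3 -m inch '[[0,-0.01,0.01,0,0,0,0.3],[0.08,-0.01,0.01,0,0,0,0.3],[0.16,-0.01,0.01,0,0,0,0.3],[0.22,-0.01,0.01,0,0,0,0.3],[0.255,-0.01,0.01,0,0,0,0.3],[0.255,-0.01,0.01,0,0,0,0.3],[0.255,-0.01,0.01,0,0,0,0.3],[0.255,-0.01,0.01,0,0,0,0.8],[0.255,-0.01,0.01,0,0,0,0.8],[0.255,-0.01,0.01,0,0,0,0.8],[0.255,-0.01,0.01,0,0,0,0.8],[0.1,-0.01,0.01,0,0,0,0.8],[-0.1,-0.01,0,0,0,0,0.9],[-0.3,0,-0.3,0,0,0,1],[-0.3,0.5,-0.5,0,0,0,1],[-0.3,1,-0.5,0,0,0,1],[-0.3,1,-0.5,0,0,0,1],[-0.3,1,-0.5,0,0,0,1],[-0.3,1,-0.5,0,0,0,1]]' 25
python3 - <<'E'
from h import *
plan((.55,-.055,.21),-.28)
g=grab('side','s13');t=grab('top','t13')
cv2.imwrite('pics/s13v.png',np.hstack([cv2.resize(g['img'][150:300,200:400],(400,300)),cv2.resize(t['img'][110:260,190:390],(400,300))])[:,:,::-1])
B={'red':((.581,.372),.14),'green':((.6225,.234),-.14),'blue':((.647,.103),.087)}
for c,(ctr,a) in B.items():
  R=np.array([[np.cos(a),np.sin(a)],[-np.sin(a),np.cos(a)]])
  for n,ff in(('side',g),('top',t)):
    P=cloud(ff);Q=np.nan_to_num(P);L=(Q[...,:2]-ctr)@R.T;z=Q[...,2]
    m=(z>.06)&(z<.155)&(L[...,0]<-.057)&(L[...,0]>-.15)&(abs(L[...,1])<.045)
    for nm,mm in(('col',m&cmask(ff,c)),('wht',m&wmask(ff,130,90)),('head',m&cmask(ff,c)&(z>.128))):
      if mm.sum()>5: print(c,n,nm,mm.sum(),'x',np.percentile(L[mm][:,0],[2,98]).round(3),'y',np.percentile(L[mm][:,1],[2,98]).round(3),'z',np.percentile(z[mm],[2,50,98]).round(3))
E
```

```text
clock: 31.28
position: [0.3707, 0.0659, 0.2067]
tool_rot: [-3.141, -0.001, -0.142]
force: [0.3, 0.6, -0.2]
grip_width: 0.0854
finger_force: 0.0
at [0.3707 0.0659 0.2067] yaw -0.142 t 31.3 -> row [ 0.973  0.471 -0.016] [-0.    -0.001  0.088] | yaw2 -0.28
red side col 444 x [-0.122 -0.066] y [-0.021  0.022] z [0.085 0.115 0.141]
red side wht 153 x [-0.092 -0.058] y [0.012 0.019] z [0.087 0.103 0.12 ]
red side head 145 x [-0.094 -0.065] y [-0.014  0.017] z [0.13  0.139 0.141]
red top col 207 x [-0.124 -0.064] y [-0.023  0.019] z [0.088 0.132 0.141]
red top wht 36 x [-0.09  -0.057] y [-0.021 -0.016] z [0.087 0.11  0.119]
red top head 111 x [-0.096 -0.064] y [-0.018  0.014] z [0.13  0.138 0.142]
green side col 362 x [-0.12  -0.064] y [-0.018  0.026] z [0.083 0.112 0.138]
green side wht 95 x [-0.091 -0.059] y [-0.013  0.023] z [0.083 0.107 0.118]
green side head 107 x [-0.092 -0.062] y [-0.01   0.021] z [0.129 0.136 0.139]
green top col 160 x [-0.12  -0.064] y [-0.018  0.022] z [0.092 0.133 0.14 ]
green top wht 30 x [-0.088 -0.059] y [-0.015 -0.011] z [0.081 0.103 0.118]
green top head 96 x [-0.093 -0.064] y [-0.012  0.018] z [0.13  0.136 0.141]
blue side col 269 x [-0.123 -0.067] y [-0.021  0.023] z [0.083 0.111 0.138]
blue side wht 128 x [-0.112 -0.058] y [-0.022  0.021] z [0.08  0.103 0.137]
blue side head 79 x [-0.095 -0.065] y [-0.015  0.02 ] z [0.128 0.136 0.139]
blue top col 133 x [-0.121 -0.066] y [-0.018  0.02 ] z [0.093 0.135 0.14 ]
blue top wht 19 x [-0.086 -0.058] y [-0.018  0.016] z [0.1   0.117 0.14 ]
blue top head 98 x [-0.095 -0.066] y [-0.014  0.017] z [0.131 0.136 0.141]
```

View pics/s13v.png

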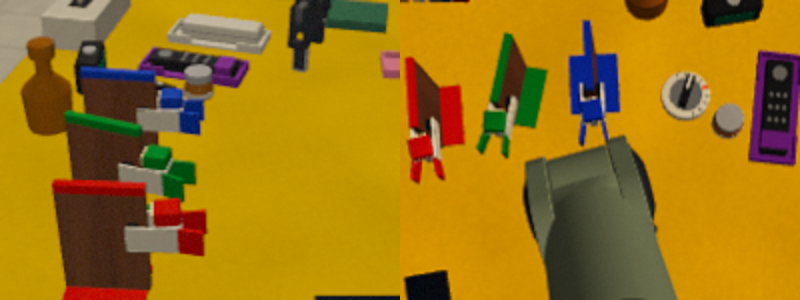

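All three lights are on their boards: left half, side view at (185,110), (160,170) and (165,225), each level. Now I check the trays and dial from close by.

```bash
python3 -m inch '[[0.2,0.2,0,0,0,0.05,1],[0.4,0.4,0,0,0,0.088,1],[0.6,0.5,0,0,0,0.088,0.6],[0.8,0.5,0,0,0,0.088,0.4],[0.8,0.5,0,0,0,0.088,0.4],[0.8,0.5,0,0,0,0.088,0.4]]' 25
python3 - <<'E'
from h import *
t=grab('top','t14'); f=grab('wrist','w14')
for nm,ctr in(('violet',(.610,-.214)),('white',(.592,-.352))):
  for n,ff in(('top',t),('wrist',f),('side',grab('side'))):
    P=cloud(ff);Q=np.nan_to_num(P);z=Q[...,2];L=(Q[...,:2]-ctr)
    lo,hi=(.024,.035) if nm=='violet' else (.036,.048)
    for o in comps((z>lo)&(z<hi)&(np.hypot(L[...,0],L[...,1])<.1),P,60): print(nm,n,*o)
P=cloud(f);Q=np.nan_to_num(P);x,y,z=Q[...,0],Q[...,1],Q[...,2];d=np.hypot(x-.626,y+.055)
for o in comps((d<.05)&(z>.05)&(z<.068),P,60): print('knob',*o)
for o in comps((d<.055)&(z>.015)&(z<.03),P,200): print('disc',*o)
h=hsv(f)
m=(d<.03)&(z>.05)&(h[...,2]>130)&(h[...,1]<90); print('ptr',m.sum(),P[m].mean(0).round(4))
m=(d<.05)&(z<.03)&(z>.012)&(h[...,0]<17)&(h[...,1]>170)&(h[...,2]>150); print('mark',m.sum(),np.median(P[m],0).round(4))
cv2.imwrite('pics/w14v.png',f['img'][:,:,::-1])
E
```

```text
clock: 32.12
position: [0.5147, -0.0535, 0.2056]
tool_rot: [3.141, 0.001, -0.277]
force: [-0.9, -0.8, -0.7]
grip_width: 0.0343
finger_force: 0.0
violet top [370, 140, 17, 47, 566] [ 609. -212.] [163.  47.] 175 [26. 29. 33.]
violet wrist [426, 0, 63, 137, 6545] [ 591. -212.] [126.  48.] 176 [27. 28. 30.]
violet side [274, 174, 45, 12, 293] [ 612. -212.] [167.  55.] 178 [27. 30. 33.]
white top [411, 148, 17, 45, 624] [ 585. -351.] [156.  53.] 176 [38. 40. 45.]
white wrist [579, 0, 55, 121, 5969] [ 562. -351.] [110.  55.] 175 [38. 40. 41.]
white side [290, 157, 41, 11, 233] [ 588. -347.] [157.  63.] 177 [38. 42. 45.]
knob [279, 33, 19, 67, 1083] [628. -58.] [53. 14.] 161 [57. 58. 59.]
disc [248, 27, 87, 92, 4996] [628. -58.] [83. 82.] 33 [20. 22. 29.]
ptr 253 [ 0.641  -0.0622  0.0585]
mark 58 [ 0.6419 -0.0914  0.0222]
```

View pics/w14v.png

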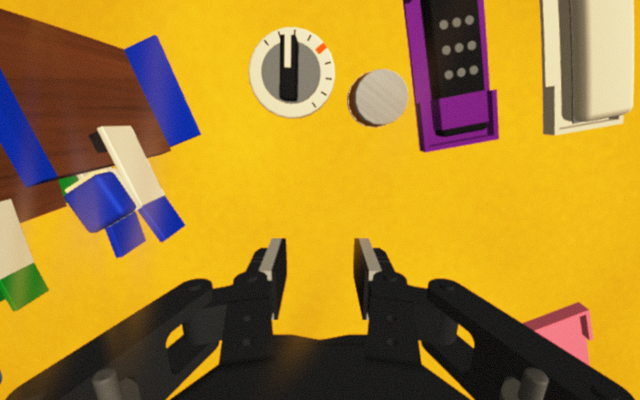

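View: the pointer is up at (288,50) and the orange mark at (321,48) around the centre (291,72). That needs about 48 degrees clockwise. The remote and case lie in their trays.

Run:
```python
from h import *
plan((.6272,-.0572,.10),-.335)
```

```text
at [ 0.5147 -0.054   0.2064] yaw -0.277 t 32.3 -> row [ 0.545 -0.138  0.532] [-0.     0.     0.037] | yaw2 -0.335
```

```bash
python3 -m inch '[[0.25,-0.07,0,0,0,0.037,0.4],[0.545,-0.138,0.1,0,0,0.037,0.4],[0.545,-0.138,0.3,0,0,0.037,0.4],[0.545,-0.138,0.53,0,0,0.037,0.4],[0.545,-0.138,0.53,0,0,0.037,0.4],[0.545,-0.138,0.53,0,0,0.037,0.4]]' 20
python3 - <<'E'
from h import *
plan((.6272,-.0572,.047),-.335)
E
```

```text
clock: 33.08
position: [0.6281, -0.0579, 0.1021]
tool_rot: [-3.141, -0.002, -0.336]
force: [0.5, -0.9, 0.7]
grip_width: 0.0339
finger_force: 0.0
at [ 0.6281 -0.0579  0.1021] yaw -0.336 t 33.1 -> row [-0.006 -0.002  0.276] [-0.    -0.001 -0.001] | yaw2 -0.335
```

```bash
python3 -m inch '[[0,0,0.15,0,0,0,0.4],[0,0,0.27,0,0,0,0.4],[0,0,0.27,0,0,0,0.4],[0,0,0.27,0,0,0,0],[0,0,0.27,0,0,0,0],[0,0,0.27,0,0,0,0],[0,0,0.27,0,0,0,0],[0,0,0.27,0,0,0.09,0],[0,0,0.27,0,0,0.18,0],[0,0,0.27,0,0,0.27,0],[0,0,0.27,0,0,0.36,0],[0,0,0.27,0,0,0.45,0],[0,0,0.27,0,0,0.54,0],[0,0,0.27,0,0,0.54,0],[0,0,0.27,0,0,0.54,0],[0,0,0.27,0,0,0.54,0.4],[0,0,0.27,0,0,0.54,0.4],[0,0,0.27,0,0,0.54,0.4],[0,0,0,0,0,0.54,0.4],[0,0,-0.4,0,0,0.54,0.4]]' 20
python3 -m inch '[[-0.2,0,-0.2,0,0,-0.09,0.4],[-0.5,-0.1,-0.2,0,0,-0.18,0.4],[-0.5,-0.2,-0.2,0,0,-0.27,0.4],[-0.6,-0.4,-0.2,0,0,-0.36,0.4],[-0.6,-0.4,-0.2,0,0,-0.45,0.4],[-0.6,-0.4,-0.2,0,0,-0.54,0.4],[-0.6,-0.4,-0.2,0,0,-0.54,0.4],[-0.6,-0.4,-0.2,0,0,-0.54,0.4]]' 20
python3 - <<'E'
from h import *
f=grab('wrist','w15');t=grab('top','t15');s=grab('side','s15')
for ff,n in((f,'w'),(t,'t')):
  P=cloud(ff);Q=np.nan_to_num(P);x,y,z=Q[...,0],Q[...,1],Q[...,2];d=np.hypot(x-.628,y+.058);h=hsv(ff)
  for o in comps((d<.05)&(z>.05)&(z<.068),P,30): print('knob',n,*o)
  m=(d<.03)&(z>.05)&(h[...,2]>130)&(h[...,1]<90); print('ptr',m.sum(),P[m].mean(0).round(4))
  m=(d<.05)&(z<.03)&(z>.012)&(h[...,0]<17)&(h[...,1]>170)&(h[...,2]>150); print('mark',m.sum(),np.median(P[m],0).round(4))
for c,(lo,hi) in {(.61,-.214):(.024,.035),(.592,-.352):(.036,.048)}.items():
  P=cloud(t);Q=np.nan_to_num(P);z=Q[...,2]
  for o in comps((z>lo)&(z<hi)&(np.hypot(Q[...,0]-c[0],Q[...,1]-c[1])<.1),P,60): print('tray',*o)
cv2.imwrite('pics/w15v.png',np.hstack([cv2.resize(f['img'],(400,250)),cv2.resize(t['img'][100:225,190:390],(400,250))])[:,:,::-1])
cv2.imwrite('pics/s15v.png',s['img'][:,:,::-1])
E
```

```text
clock: 35.58
position: [0.6269, -0.0579, 0.1635]
tool_rot: [3.14, 0.001, -1.185]
force: [1.1, 0.4, 0.9]
grip_width: 0.0341
finger_force: 0.0
clock: 36.58
position: [0.6563, 0.0833, 0.2028]
tool_rot: [-3.142, 0.0, -0.34]
force: [0.6, 0.5, 0.6]
grip_width: 0.0337
finger_force: 0.0
knob w [446, 149, 55, 47, 992] [629. -58.] [53. 15.] 112 [53. 58. 59.]
ptr 195 [ 0.6328 -0.0696  0.0584]
mark 46 [ 0.6419 -0.0913  0.0221]
knob t [325, 150, 16, 9, 72] [628. -55.] [51. 15.] 112 [54. 58. 61.]
ptr 15 [ 0.6339 -0.0703  0.0593]
mark 5 [ 0.6419 -0.0891  0.0221]
tray [370, 140, 17, 47, 599] [ 609. -212.] [163.  47.] 175 [26. 29. 33.]
tray [411, 147, 17, 46, 621] [ 586. -351.] [159.  52.] 176 [38. 41. 45.]
```

View pics/w15v.png

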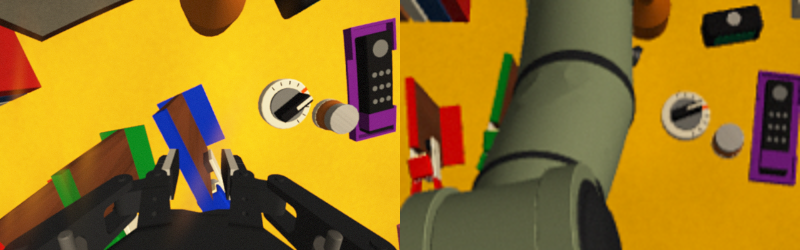

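View pics/s15v.png

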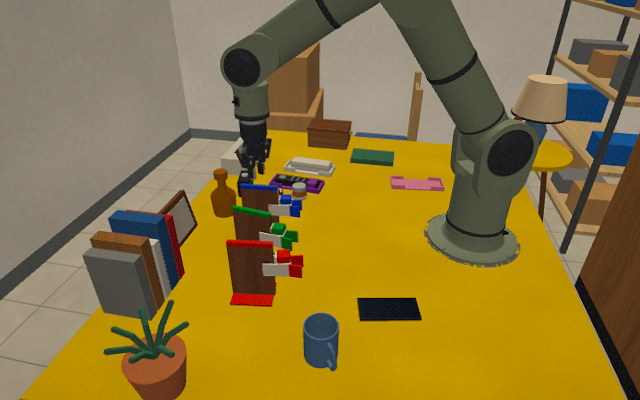

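Side view: all three lights are clipped, and the remote and case are in their trays. The pointer stands on the orange mark (-68 degrees against -67). The gripper hovers just above the blue bookend, so I lift it straight up and back before handing in.

```bash
python3 -m inch '[[0,0,-0.2,0,0,0,0.4],[0,0,-0.5,0,0,0,0.4],[-0.4,0.5,-0.5,0,0,0,0.4],[-0.8,0.8,-0.5,0,0,0,0.4],[-0.8,0.8,-0.5,0,0,0,0.4],[-0.8,0.8,-0.5,0,0,0,0.4],[-0.8,0.8,-0.5,0,0,0,0.4],[-0.8,0.8,-0.5,0,0,0,0.4]]' 20
python3 - <<'E'
from h import *
t=grab('top','t16');s=grab('side')
B={'red':((.581,.372),.14),'green':((.6225,.234),-.14),'blue':((.647,.103),.087)}
for c,(ctr,a) in B.items():
  R=np.array([[np.cos(a),np.sin(a)],[-np.sin(a),np.cos(a)]])
  for ff in(t,s):
    P=cloud(ff);Q=np.nan_to_num(P);L=(Q[...,:2]-ctr)@R.T;z=Q[...,2]
    m=(z>.128)&(z<.155)&(L[...,0]<-.057)&(L[...,0]>-.15)&(abs(L[...,1])<.045)&cmask(ff,c)
    if m.sum()>5: print(c,'head x',np.percentile(L[m][:,0],[2,98]).round(3),'y',np.percentile(L[m][:,1],[2,98]).round(3),'z',np.median(z[m]).round(3))
for c,(lo,hi) in {(.61,-.214):(.024,.035),(.592,-.352):(.036,.048)}.items():
  P=cloud(t);Q=np.nan_to_num(P);z=Q[...,2]
  for o in comps((z>lo)&(z<hi)&(np.hypot(Q[...,0]-c[0],Q[...,1]-c[1])<.1),P,60): print('tray',*o)
E
```

```text
clock: 37.72
position: [0.4531, -0.0145, 0.3031]
tool_rot: [-3.141, -0.001, -0.337]
force: [0.3, 0.1, 0.2]
grip_width: 0.0341
finger_force: 0.0
red head x [-0.095 -0.065] y [-0.017  0.014] z 0.138
red head x [-0.095 -0.065] y [-0.014  0.017] z 0.139
green head x [-0.094 -0.064] y [-0.013  0.018] z 0.136
green head x [-0.092 -0.063] y [-0.01  0.02] z 0.136
blue head x [-0.095 -0.067] y [-0.014  0.017] z 0.136
blue head x [-0.095 -0.065] y [-0.012  0.02 ] z 0.136
tray [370, 140, 17, 47, 594] [ 609. -212.] [162.  47.] 175 [26. 29. 33.]
tray [411, 148, 17, 45, 615] [ 585. -350.] [156.  53.] 176 [37. 41. 45.]
```

```bash
python3 -c "
from workcell import bot
print(bot.job_done())"
```

```text
the job is handed in; nothing more can be done
None
```

The job is handed in (no verdict came back): my last measurements show all three lights (red, green, blue) clipped level on their own bookends, the remote in the violet tray, the glasses case in the white tray, and the dimmer pointer within about 1° of the orange mark.

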